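Unlock the sprung bookend and hold it open at the mark

ROBOT

A 6-joint arm with a two-finger parallel gripper is mounted at the origin on the work surface. World frame = base frame: x ahead of the robot, y to its left, z up, the work surface at z = 0. Lengths are in m, angles in rad, forces in N, time in s.
With the tool pointing down it reaches from about 0.35 to 0.775 m from the base axis. Payload 5.5 kg.
Tool frame: the origin (TCP) lies midway between the tips of the shut fingers; the grasp point (between the pads) lies 19 mm behind it; z points along the fingers, x is the direction in which the jaws open and shut, and the axes are right-handed (so a half turn about z gives the same grasp; the last joint's range is limited). The gripper opens to 85 mm and grips with 20 to 120 N. Pads are 22 mm wide; open, the fingers measure 114 mm over their backs; the gripper's body (76 mm by 85 mm) begins 54 mm behind the grasp point. The pads swing forward as they close: fully open they stand 13 mm farther back than shut.
Start: joints at [-1.442, 0.313, 0.046, 1.304, 0, 1.431], TCP at [0.153, -0.554, 0.231] pointing down, gripper open.
Joint ranges: [-2.76, 2.76], [-0.86, 1.69], [-1.03, 1.26], [-2.2, 2.34], [-1.47, 1.5], [-3.14, 3.14]. Speed limits (rad/s): [2.57, 2.57, 3.14, 3.14, 3.14, 3.14].

INTERFACE

Orientations are given as a unit quaternion [w, x, y, z].
In Python, from workcell import env gives the robot as it stands.
- The arm moves only by the tool servo_tool, never from a script. Its argument "targets" is a list of rows, each an object with "xyz": the shift along the tool's x, y, z in m, a list of three; "twist": the turn, a rotation vector about the tool's x, y, z in rad, a list of three; "jaw": the opening, from 0 (shut) to 1 (fully open). A call has 1 to 12 rows; each row is the pose to reach, as a shift and turn from the pose commanded when the call began, along the tool's axes at that moment; what a row does not reach only later rows make up. A row lasts 1/12 s, in which the tool goes at most 41.7 mm and 7.16 degrees, less where a joint would pass 70% of its speed; a pose out of reach is approached as far as the arm can. A call with a gripper value outside its range is refused whole. The fingers move at their own pace and stop on an object; "squeeze" is the grip in N (left out, the last holds). Time passes only in rows, so rows that repeat a pose let the fingers close. It gives the time, the measured TCP pose, the force and the opening at its end, in the units of the state.
- env.get_state(): the state, without advancing time (a new reading comes with each control period).
- env.read_camera(name): name is "side" or "top" or "wrist"; returns a dict with "color" (420x560x3 uint8, red, green, blue), "depth" (420x560 float32, m along the optical axis (not along the pixel's ray), 0 where there is no reading), "fx", "fy", "cx", "cy" (pixels), "k1" (the pictures are not rectified: a ray, as slopes to the right and down, at radius r is drawn at 1 + k1 r^2 times it, then the intrinsics apply), "eye" and "attitude" of the camera in the world. Camera axes: x right, y down, z forward; pixel columns grow to the right and rows downward; lengths in m; the calibration is good to about 2 mm. A picture is of the moment at which its call begins.
- env.hand_in(): hands the job in, once; it reports no verdict.
The state is a dict: "clock": time; "joint_pos": joint angles; "qvel": joint speeds; "tau": joint torques, N m; "tcp_pos": TCP position; "orientation": TCP orientation; "wrist_force": force on the tool from outside, world axes, zero at the start; "ft_torque": the same for the moment, N m; "finger_gap": finger opening in m.
Only numpy, scipy, OpenCV 4.12 (cv2) and the standard library are available. Lean on these libraries where they do the work, as an engineer would, in place of code of your own. Each camera call takes 0.05 s, during which the arm holds its last target. There are 200 camera calls.

TASK

Make room in the book rack for another book: lift the keeper link up off its two pegs and lay it flat in the shallow wooden tray, its grip upwards. Then pull the sprung bookend out by its upright wooden grip until its pointer lines up with the small brass marker, and finish while still holding it there, because it snaps back if let go. Leave the other things on the table where they are.

Things in the scene. Friction and masses are not known exactly. Their poses are not given: they have to be found in the camera images.
- rack: Wooden book rack fixed to the table, 170 (its x) x 400 (its y) mm, base board 16 mm thick, with five upright books (tops up to 175 mm above the table) at its -y end. Origin: table level, 25 mm from the board's middle towards the books; z up; its +y is the way the bookend is pulled open.
- bookend: Steel bookend on a straight slide along rack y, pulled shut against the books by a spring (4 N at home, 7 to 9 N at the mark), travel 95 mm, snaps home if let go. An upright plate (top 142 mm above the table) faces the books; 153 mm further out stands its wooden grip. Origin: under the grip's centre, 22 mm above the table, at rack x 0, y 110 mm at home; axes as the rack's.
- grip_top (a point): Centre of the flat top of the bookend's upright wooden grip, 115 mm above the table. The grip is 40 mm (rack x) x 16 mm (rack y) and 85 mm tall.
- rack_peg (a point): Top centre of the rack's fixed upright steel peg, 10 mm diameter, 55 mm above the table, standing 25 mm out of its lug, at rack x -73, y 40 mm.
- bookend_peg (a point): Top centre of the bookend's like peg, which moves with it; at home at rack x -73, y 82 mm, 55 mm above the table.
- pointer (a point): Tip of the bookend's thin steel pointer (4 mm wide), which sticks out to rack +x and moves with the bookend, 30 mm above the table; at home at rack x 70, y 65 mm.
- marker: Small brass block, 16 mm (rack x) x 12 mm (rack y) x 22 mm high, clipped on the rail along the rack's +x edge: the mark. Origin: centre of its underside, 22 mm above the table; axes as the rack's. The pointer passes 2 mm beside it and is at the mark when level with its middle along rack y.
- link: Loose keeper link (about 90 g): flat steel frame 34 (its x) x 76 (its y) x 8 mm, lying level round both pegs with about 4 mm play, locking the bookend shut; the pegs rise 25 mm above its underside. In its middle an upright wooden grip, 12 (its x) x 30 (its y) mm, 24 to 66 mm above the underside. Origin: centre of the underside, 30 mm above the table at the start; z up; its y along rack y.
- tray: Shallow open wooden tray fixed to the table, outside 170 (its x) x 140 (its y) x 30 mm high, walls and floor 5 mm. Origin: centre of its underside; z up. It stands either left or right of the rack.
- book_pile: Bystander: loose pile of three books, 180 x 125 mm, 66 mm high, on the side of the table opposite the tray. Origin: centre of its underside.
- mug: Bystander: white mug, 80 mm wide, 92 mm high. Origin: centre of its underside.
- wood_stamp: Bystander: small wooden hand stamp standing upright, 40 mm wide, 74 mm high. Origin: centre of its underside.
- calculator: Bystander: flat grey calculator, 120 x 75 x 14 mm. Origin: centre of its underside.
- stapler: Bystander: stapler, 130 mm long, 42 mm high. Origin: centre of its underside.
- paste_jar: Bystander: white jar, 64 mm wide, 75 mm high, behind the rack. Origin: centre of its underside.
Not all that is in view belongs to the job. Of the things shaped like the link, the steel one is meant.

How it is judged:
By the outcome, as a careful person would: the job done as asked, in the order asked, and still so for the second after the job is handed in, while the arm keeps its last pose, push and grip.
It also fails if it takes over 54 s, if anything falls off the work surface, if the arm or the gripper's body presses on something with over 40 N, if the wrist force passes 120 N, or if a joint passes its speed limit or range.

## Working session

There is one attempt and no reset: what is moved stays moved. The work goes in short steps, Python scripts to look and compute and a tool call to move; the robot and the scene stay as the last step left them, time stands still between calls to the robot, and variables do not carry over. Pictures are saved under pics/ and viewed, about 8 in all and at most 12, crops included, and the job is handed in when it is done.

Besides the shell and the picture viewer there is one more tool, called after ">>>" by a JSON object that holds its "op" and its "data". servo_tool: Moves the arm, as the interface text tells. Its arguments: {"type":"object","properties":{"targets":{"type":"array","items":{"type":"object","properties":{"xyz":{"type":"array","items":{"type":"number"}},"twist":{"type":"array","items":{"type":"number"}},"jaw":{"type":"number"}}}},"squeeze":{"type":"number"}},"required":["targets"]}

```bash
mkdir -p pics; ls; cat > h.py <<'E'
import numpy as np, cv2
from scipy.spatial.transform import Rotation as R
from workcell import env
def rot(a):
    a=np.array(a,float)
    return a if a.shape==(3,3) else R.from_quat(a,scalar_first=True).as_matrix()
def und(c,uv):
    uv=np.atleast_2d(np.array(uv,float)); d=np.c_[(uv[:,0]-c['cx'])/c['fx'],(uv[:,1]-c['cy'])/c['fy']]
    s=d.copy()
    for _ in range(20): s=d/(1+c['k1']*(s**2).sum(1,keepdims=True))
    return s
def rays(c,uv):
    s=und(c,uv); return np.array(c['eye']),np.c_[s,np.ones(len(s))]@rot(c['attitude']).T
def onz(c,uv,z):
    e,d=rays(c,uv); return e+d*((z-e[2])/d[:,2])[:,None]
def cloud(c):
    v,u=np.mgrid[0:420,0:560]; e,d=rays(c,np.c_[u.ravel(),v.ravel()])
    P=e+d*c['depth'].reshape(-1,1); P[c['depth'].ravel()==0]=np.nan
    return P.reshape(420,560,3)
def proj(c,P):
    q=(np.atleast_2d(P)-np.array(c['eye']))@rot(c['attitude']); s=q[:,:2]/q[:,2:]
    s=s*(1+c['k1']*(s**2).sum(1,keepdims=True)); return s*[c['fx'],c['fy']]+[c['cx'],c['cy']]
def save(c,n,crop=None,k=1):
    im=c['color'][:,:,::-1]
    if crop: u0,v0,u1,v1=crop; im=im[v0:v1,u0:u1]
    cv2.imwrite('pics/'+n,cv2.resize(im,None,fx=k,fy=k,interpolation=cv2.INTER_CUBIC))
E
python3 - <<'E'
from h import *
import pickle
C={n:env.read_camera(n) for n in('top','side')}
pickle.dump(C,open('c0.pkl','wb'))
for n,c in C.items():
    print(n,c['eye'],c['attitude'],c['fx'],c['k1']); save(c,n+'0.png',k=1.4)
print(env.get_state())
E
```

```text
pics
top [0.3313703  0.01386032 1.30706632] [ 0.05161142 -0.69903893  0.71038192 -0.06354808] 474.3457419184655 0.014362520019634631
side [0.0119019  0.99090719 0.74819429] [ 0.12401226 -0.19669296  0.84499736 -0.48157273] 475.2229287501848 -0.07438935541296708
{'clock': 0.1, 'joint_pos': array([-1.44155946e+00,  3.13957904e-01,  4.50772375e-02,  1.30361218e+00,
       -1.01750677e-05,  1.43120890e+00]), 'qvel': array([-8.27564144e-04, -2.98490954e-03,  2.41705832e-03,  7.17605478e-05,
        6.32794550e-04, -4.13123950e-04]), 'tau': array([ 1.79377890e-03, -4.81724954e+01,  2.99244815e+01,  1.26836705e-02,
       -1.17769750e-04, -1.04023670e-05]), 'tcp_pos': array([ 0.15265268, -0.55388058,  0.23047323]), 'orientation': array([-5.99328759e-04,  7.95486405e-01, -6.05970841e-01, -6.00315166e-04]), 'wrist_force': array([-0.04988609, -0.43058035,  0.07510034]), 'ft_torque': array([-0.01654546, -0.00061612,  0.05360485]), 'finger_gap': 0.08558498749292565}
```

View pics/top0.png

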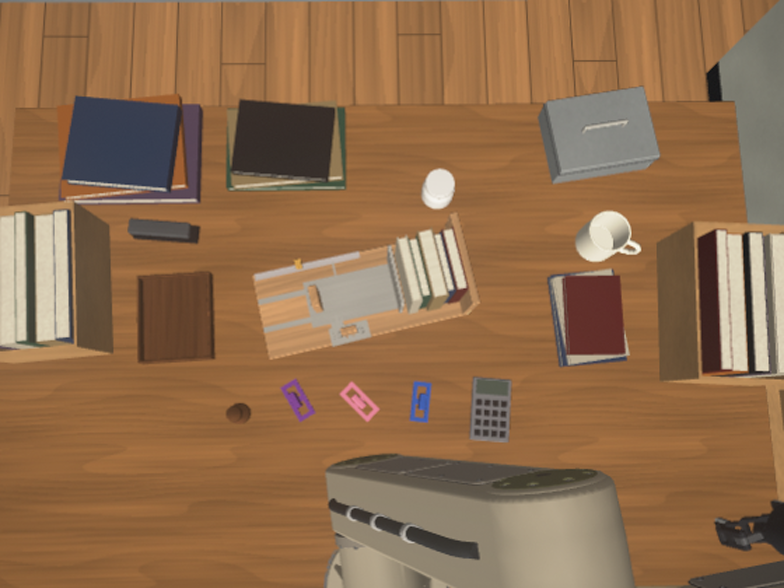

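View pics/side0.png

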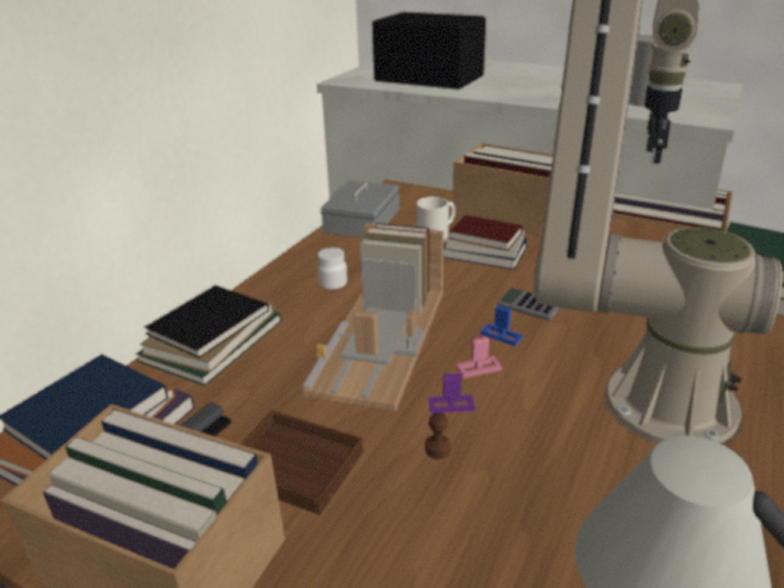

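Top view (1.4x pixels): link at about (349,331), bookend grip (314,298), brass marker (298,264), tray (176,316), rack pulls open to image left (world +y).

```bash
python3 - <<'E'
from h import *
import pickle
C=pickle.load(open('c0.pkl','rb')); c=C['top']; P=cloud(c)
hsv=cv2.cvtColor(c['color'],cv2.COLOR_RGB2HSV)
def blob(name,box,m,z=None):
    u0,v0,u1,v1=box; k=np.zeros((420,560),bool);k[v0:v1,u0:u1]=1
    k&=m; v,u=np.nonzero(k); p=P[k]; (cx,cy),wh,a=cv2.minAreaRect(np.c_[u,v].astype(np.float32))
    print(name,len(u),(round(cx,1),round(cy,1)),wh,a,'zmed',np.nanmedian(p,0).round(4))
    if z is not None:
        q=onz(c,np.c_[u,v],z)[:,:2]*1000; r=cv2.minAreaRect(q.astype(np.float32)); print('   at z',z,'mean',q.mean(0).round(1),'rect',np.round(r[0],1),np.round(r[1],1),round(r[2],1))
z=P[:,:,2]
H,S,V=[hsv[:,:,i] for i in range(3)]
blob('grip',(215,195,235,228),(z>.105)&(z<.125),.115)
blob('linkgrip',(235,225,265,250),(z>.085)&(z<.106),.096)
blob('linkframe',(230,222,270,252),(z>.030)&(z<.045)&(S<60),.038)
blob('marker',(205,180,222,198),(z>.034)&(z<.054)&(S>110),.044)
blob('tray',(90,185,160,265),(z>.022)&(z<.04),.03)
blob('plate',(270,160,300,230),(z>.132)&(z<.15),.142)
# board edge of rack
k=(z>.008)&(z<.026);k[:, :175]=0;k[:,345:]=0;k[:160]=0;k[260:]=0
blob('board',(175,160,345,262),k,.016)
print(hsv[188,213],hsv[236,249],hsv[213,224])
save(c,'crop.png',(175,150,345,265),4.5)
E
```

```text
grip 102 (224.2, 211.5) (15.944390296936035, 6.2909836769104) 77.47119140625 zmed [0.5263 0.1243 0.1145]
   at z 0.115 mean [526. 124.] rect [525.9 123.9] [41.2 15.9] 12.3
linkgrip 57 (248.8, 235.6) (4.850712299346924, 11.399173736572266) 75.96376037597656 zmed [0.4665 0.0622 0.0955]
   at z 0.096 mean [465.7  62.7] rect [465.5  62.8] [12.5 29.1] 13.3
linkframe 346 (249.5, 234.0) (24.0, 39.0) 90.0 zmed [0.4798 0.0728 0.0346]
   at z 0.038 mean [478.5  69.6] rect [476.2  63.3] [105.1  64.8] 89.1
marker 28 (213.0, 188.0) (6.0, 4.0) 90.0 zmed [0.6017 0.161  0.0446]
   at z 0.044 mean [601.9 161.1] rect [602.4 160.8] [16.7 10.8] 0.3
tray 512 (124.0, 226.5) (64.99998474121094, 51.99999237060547) 90.0 zmed [0.5014 0.4081 0.0291]
   at z 0.03 mean [503.7 403.9] rect [503.6 400.7] [170.8 139.7] 2.5
plate 151 (287.8, 193.3) (49.873390197753906, 20.39896583557129) 87.61405944824219 zmed [ 0.5574 -0.0278  0.1412]
   at z 0.142 mean [558.2 -29.1] rect [565.9 -37.6] [127.5  51.4] 0.9
board 4095 (259.2, 213.2) (157.83416748046875, 92.45098876953125) 3.0127875804901123 zmed [0.5117 0.1443 0.0167]
   at z 0.016 mean [526.  105.7] rect [537.6  35.8] [437.8 257.6] 86.0
[ 18 161 214] [ 15 122 205] [ 15 121 186]
```

View pics/crop.png

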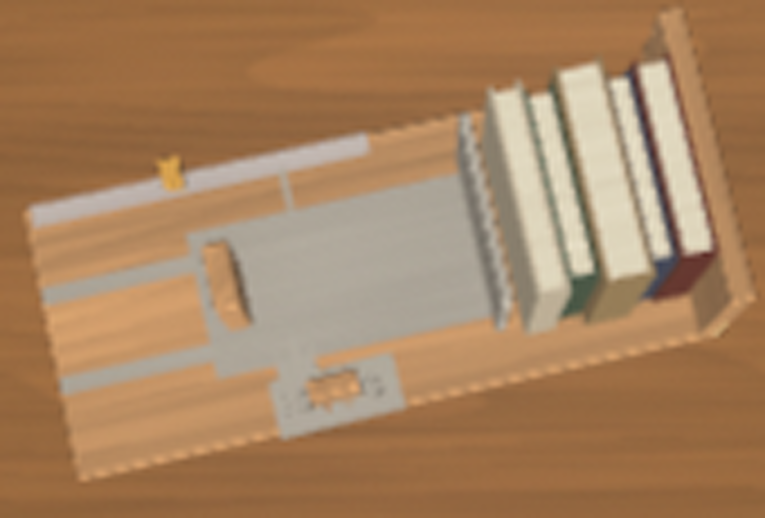

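Crop: link grip at (333,388), bookend grip (226,285), pointer tip ~(284,172), marker (170,173); pegs visible either side of the link grip. All heights and sizes match the sheet.

```bash
cat >> h.py <<'E'
def goal(x,y,z,yaw):
    s=env.get_state(); A=rot(s['orientation']); t=np.radians(yaw)
    B=np.array([[np.cos(t),np.sin(t),0],[np.sin(t),-np.cos(t),0],[0,0,-1]])
    print('tcp',s['tcp_pos'].round(4),'F',s['wrist_force'].round(1),'gap',round(s['finger_gap'],4),'t',round(s['clock'],2))
    print('xyz',((np.array([x,y,z])-s['tcp_pos'])@A).round(4),'twist',R.from_matrix(A.T@B).as_rotvec().round(4))
E
python3 - <<'E'
from h import *
import pickle
c=pickle.load(open('c0.pkl','rb'))['top']
g=lambda p,z: onz(c,np.array(p)/4.5+[175,150],z)[:,:2]
for p,z in (([(82,478),(275,437)],.016),([(82,478),(690,338)],.016),([(30,208),(366,137)],.022),([(25,212),(82,478)],.016),([(45,296),(190,263)],.017),([(500,325),(215,375)],.022)):
    a=g(p,z); d=a[1]-a[0]; print((a*1000).round(1).tolist(),np.degrees(np.arctan2(d[1],d[0])).round(2))
goal(.4655,.0625,.20,13)
E
```

```text
[[420.5, 216.6], [443.3, 100.6]] -78.89
[[420.5, 216.6], [499.8, -152.7]] -77.89
[[585.2, 249.2], [626.8, 43.6]] -78.55
[[583.9, 253.3], [420.5, 216.6]] -167.36
[[531.4, 240.2], [550.5, 152.1]] -77.77
[[508.7, -36.6], [480.8, 136.3]] 99.15
tcp [ 0.1527 -0.5539  0.2305] F [-0.  -0.4  0.1] gap 0.0856 t 0.1
xyz [-0.5111 -0.4653  0.0314] twist [-1.5000e-03  1.2000e-03 -1.5289e+00]
```

>>> {"op": "servo_tool", "data": {"targets": [{"xyz": [-0.511,-0.465,0],"twist": [0,0,-1.517],"jaw": 0.7},{"xyz": [-0.511,-0.465,0],"twist": [0,0,-1.517],"jaw": 0.7},{"xyz": [-0.511,-0.465,0],"twist": [0,0,-1.517],"jaw": 0.7},{"xyz": [-0.511,-0.465,0],"twist": [0,0,-1.517],"jaw": 0.7},{"xyz": [-0.511,-0.465,0],"twist": [0,0,-1.517],"jaw": 0.7},{"xyz": [-0.511,-0.465,0],"twist": [0,0,-1.517],"jaw": 0.7},{"xyz": [-0.511,-0.465,0],"twist": [0,0,-1.517],"jaw": 0.7},{"xyz": [-0.511,-0.465,0],"twist": [0,0,-1.517],"jaw": 0.7},{"xyz": [-0.511,-0.465,0],"twist": [0,0,-1.517],"jaw": 0.7},{"xyz": [-0.511,-0.465,0],"twist": [0,0,-1.517],"jaw": 0.7},{"xyz": [-0.511,-0.465,0],"twist": [0,0,-1.517],"jaw": 0.7},{"xyz": [-0.511,-0.465,0],"twist": [0,0,-1.517],"jaw": 0.7}]}}

```text
clock: 1.1
tcp_pos: [0.3791, -0.1065, 0.2313]
orientation: [0.0, 0.995, 0.102, 0.0]
wrist_force: [1.7, -0.7, -1.0]
finger_gap: 0.0594
```

```bash
python3 -c "
from h import *
goal(.4655,.0625,.20,12.3)"
```

```text
tcp [ 0.3791 -0.1065  0.2313] F [ 1.7 -0.7 -1. ] gap 0.0594 t 1.1
xyz [ 0.1188 -0.148   0.0313] twist [ 0.0003 -0.0002 -0.0109]
```

>>> {"op": "servo_tool", "data": {"targets": [{"xyz": [0.118,-0.146,0.02],"twist": [0,0,-0.01],"jaw": 0.7},{"xyz": [0.118,-0.146,0.02],"twist": [0,0,-0.01],"jaw": 0.7},{"xyz": [0.118,-0.146,0.02],"twist": [0,0,-0.01],"jaw": 0.7},{"xyz": [0.118,-0.146,0.02],"twist": [0,0,-0.01],"jaw": 0.7},{"xyz": [0.118,-0.146,0.02],"twist": [0,0,-0.01],"jaw": 0.7},{"xyz": [0.118,-0.146,0.02],"twist": [0,0,-0.01],"jaw": 0.7},{"xyz": [0.118,-0.146,0.02],"twist": [0,0,-0.01],"jaw": 0.7}]}}

```text
clock: 1.68
tcp_pos: [0.4656, 0.0591, 0.2105]
orientation: [0.0, 0.994, 0.105, -0.001]
wrist_force: [0.2, 0.5, 0.7]
finger_gap: 0.0599
```

```bash
python3 - <<'E'
from h import *
import pickle
c=env.read_camera('wrist'); pickle.dump(c,open('w1.pkl','wb')); save(c,'w1.png',k=1.4)
print(c['eye'],np.round(rot(c['attitude']),3))
P=cloud(c); z=P[:,:,2]
def blob(n,lo,hi,zz,cen,r=.03):
    k=(z>lo)&(z<hi)&(np.hypot(P[:,:,0]-cen[0],P[:,:,1]-cen[1])<r); v,u=np.nonzero(k)
    if not len(u): print(n,'none');return
    q=onz(c,np.c_[u,v],zz)[:,:2]*1000; rr=cv2.minAreaRect(q.astype(np.float32)); print(n,len(u),'px',u.mean().round(),v.mean().round(),'z',np.median(z[k]).round(4),'rect',np.round(rr[0],1),np.round(rr[1],1),round(rr[2],1))
blob('link',.085,.106,.096,(.4655,.0625))
blob('grip',.105,.125,.115,(.526,.124))
blob('mark',.036,.052,.044,(.602,.161),.02)
goal(.4655,.0625,.15,12.3)
E
```

```text
[0.45203761 0.12522721 0.35227072] [[ 0.978  0.203  0.054]
 [ 0.21  -0.943 -0.26 ]
 [-0.002  0.265 -0.964]]
link 631 px 284.0 200.0 z 0.0949 rect [467.6  65.6] [11.4 30.8] 12.1
grip 1424 px 391.0 139.0 z 0.1139 rect [526.5 125.4] [40.5 15.1] 12.3
mark 330 px 463.0 110.0 z 0.0427 rect [601.7 162.3] [19.1 11.5] 12.5
tcp [0.4654 0.0582 0.2107] F [0.1 0.3 0.4] gap 0.0598 t 1.73
xyz [ 0.0011 -0.0042  0.0607] twist [ 0.      0.0016 -0.0053]
```

View pics/w1.png

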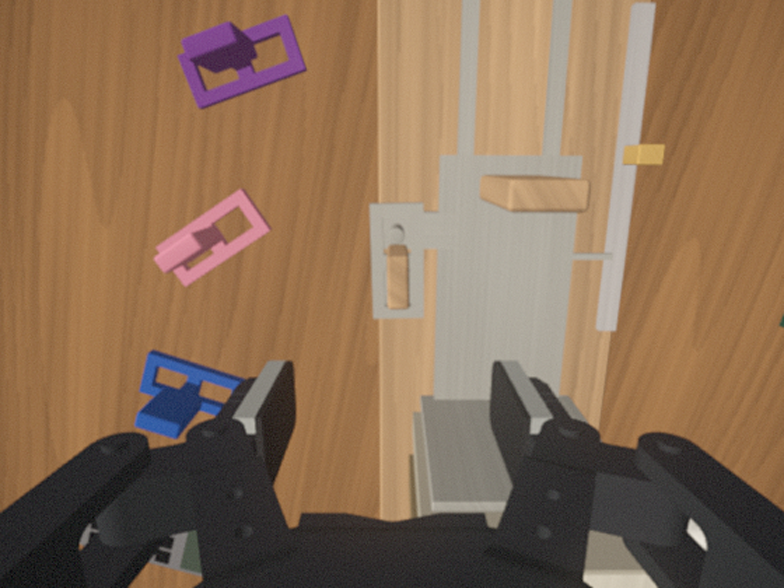

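Wrist view: link grip at (397,277), peg (397,233), bookend grip (535,193), marker (643,154), pointer (592,257). Both cameras agree to 2–3 mm. Descend.

>>> {"op": "servo_tool", "data": {"targets": [{"xyz": [0.002,-0.006,0.035],"twist": [0,0,-0.005],"jaw": 0.7},{"xyz": [0.002,-0.006,0.07],"twist": [0,0,-0.005],"jaw": 0.6},{"xyz": [0.002,-0.006,0.1],"twist": [0,0,-0.005],"jaw": 0.5},{"xyz": [0.002,-0.006,0.125],"twist": [0,0,-0.005],"jaw": 0.5},{"xyz": [0.002,-0.006,0.14],"twist": [0,0,-0.005],"jaw": 0.5},{"xyz": [0.002,-0.006,0.146],"twist": [0,0,-0.005],"jaw": 0.5},{"xyz": [0.002,-0.006,0.146],"twist": [0,0,-0.005],"jaw": 0.5},{"xyz": [0.002,-0.006,0.146],"twist": [0,0,-0.005],"jaw": 0.5}]}}

```text
clock: 2.4
tcp_pos: [0.4668, 0.0633, 0.066]
orientation: [0.0, 0.994, 0.106, 0.0]
wrist_force: [0.0, 0.2, -0.6]
finger_gap: 0.0428
```

```bash
python3 - <<'E'
from h import *
c=env.read_camera('wrist'); save(c,'w2.png',k=1.4)
P=cloud(c); z=P[:,:,2]
k=(z>.085)&(z<.106)&(np.hypot(P[:,:,0]-.4665,P[:,:,1]-.0645)<.022); v,u=np.nonzero(k)
if len(u):
    q=onz(c,np.c_[u,v],.096)[:,:2]*1000; print(len(u),cv2.minAreaRect(q.astype(np.float32)))
goal(.4665,.0645,.063,12.3)
E
```

```text
3238 ((465.9374084472656, 67.14604949951172), (47.854068756103516, 32.9625244140625), 12.109236717224121)
tcp [0.4675 0.0635 0.0665] F [0.  1.2 0.1] gap 0.0424 t 2.45
xyz [-0.0007 -0.0012  0.0035] twist [ 0.0006 -0.0018 -0.0028]
```

View pics/w2.png

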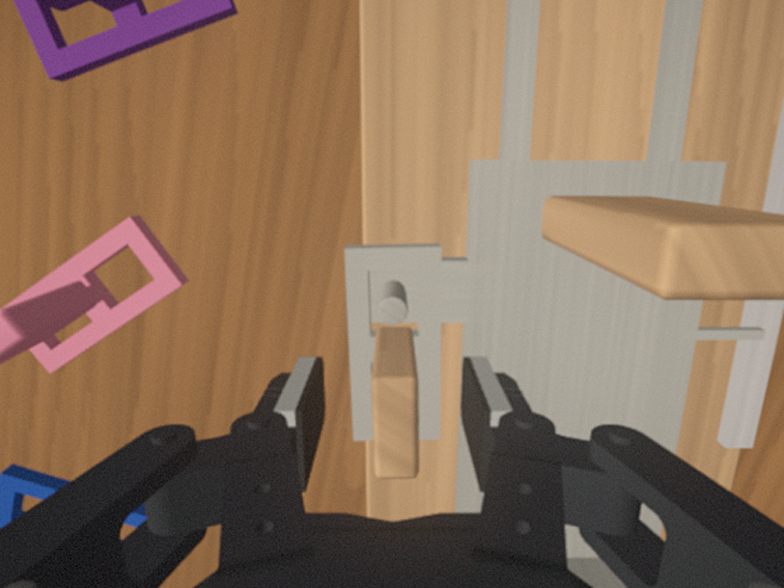

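Grip (395,400) is midway between the pads; close.

>>> {"op": "servo_tool", "data": {"targets": [{"xyz": [0,0,0.002],"twist": [0,0,0],"jaw": 0},{"xyz": [0,0,0.002],"twist": [0,0,0],"jaw": 0},{"xyz": [0,0,0.002],"twist": [0,0,0],"jaw": 0},{"xyz": [0,0,0.002],"twist": [0,0,0],"jaw": 0},{"xyz": [0,0,0.002],"twist": [0,0,0],"jaw": 0},{"xyz": [0,0,0.002],"twist": [0,0,0],"jaw": 0}], "squeeze": 40}}

```text
clock: 2.95
tcp_pos: [0.4674, 0.064, 0.0642]
orientation: [0.0, 0.994, 0.106, 0.001]
wrist_force: [-0.5, -1.6, 5.5]
finger_gap: 0.0113
```

>>> {"op": "servo_tool", "data": {"targets": [{"xyz": [0,0,-0.01],"twist": [0,0,0],"jaw": 0},{"xyz": [0,0,-0.02],"twist": [0,0,0],"jaw": 0},{"xyz": [0,0,-0.03],"twist": [0,0,0],"jaw": 0},{"xyz": [0,0,-0.04],"twist": [0,0,0],"jaw": 0},{"xyz": [0,0,-0.06],"twist": [0,0,0],"jaw": 0},{"xyz": [0,0,-0.09],"twist": [0,0,0],"jaw": 0},{"xyz": [0,0,-0.12],"twist": [0,0,0],"jaw": 0}]}}

```text
clock: 3.53
tcp_pos: [0.4656, 0.0642, 0.1841]
orientation: [-0.0, 0.994, 0.106, -0.001]
wrist_force: [0.4, -0.4, -0.3]
finger_gap: 0.0112
```

```bash
python3 - <<'E'
from h import *
goal(.5025,.4005,.15,12.3)
E
```

```text
tcp [0.4656 0.0642 0.1841] F [ 0.4 -0.4 -0.3] gap 0.0112 t 3.53
xyz [ 0.1072 -0.3208  0.034 ] twist [-0.0005  0.002  -0.0015]
```

>>> {"op": "servo_tool", "data": {"targets": [{"xyz": [0.107,-0.321,0],"twist": [0,0,0.17],"jaw": 0},{"xyz": [0.107,-0.321,0],"twist": [0,0,0.17],"jaw": 0},{"xyz": [0.107,-0.321,0],"twist": [0,0,0.17],"jaw": 0},{"xyz": [0.107,-0.321,0],"twist": [0,0,0.17],"jaw": 0},{"xyz": [0.107,-0.321,0],"twist": [0,0,0.17],"jaw": 0},{"xyz": [0.107,-0.321,0],"twist": [0,0,0.17],"jaw": 0},{"xyz": [0.107,-0.321,0],"twist": [0,0,0.17],"jaw": 0},{"xyz": [0.107,-0.321,0],"twist": [0,0,0.17],"jaw": 0},{"xyz": [0.107,-0.321,0],"twist": [0,0,0.17],"jaw": 0},{"xyz": [0.107,-0.321,0],"twist": [0,0,0.17],"jaw": 0},{"xyz": [0.107,-0.321,0],"twist": [0,0,0.17],"jaw": 0},{"xyz": [0.107,-0.321,0],"twist": [0,0,0.17],"jaw": 0}]}}

```text
clock: 4.53
tcp_pos: [0.503, 0.3994, 0.1831]
orientation: [0.001, 1.0, 0.021, -0.0]
wrist_force: [-0.5, 0.6, -0.8]
finger_gap: 0.0117
```

```bash
python3 - <<'E'
from h import *
c=env.read_camera('wrist'); save(c,'w3.png',k=1.4)
goal(.5025,.4005,.039,2.5)
E
```

```text
tcp [0.5032 0.399  0.1834] F [ 0.3 -0.   0.2] gap 0.0113 t 4.58
xyz [-0.0006 -0.0016  0.1444] twist [ 0.0008  0.0006 -0.002 ]
```

View pics/w3.png

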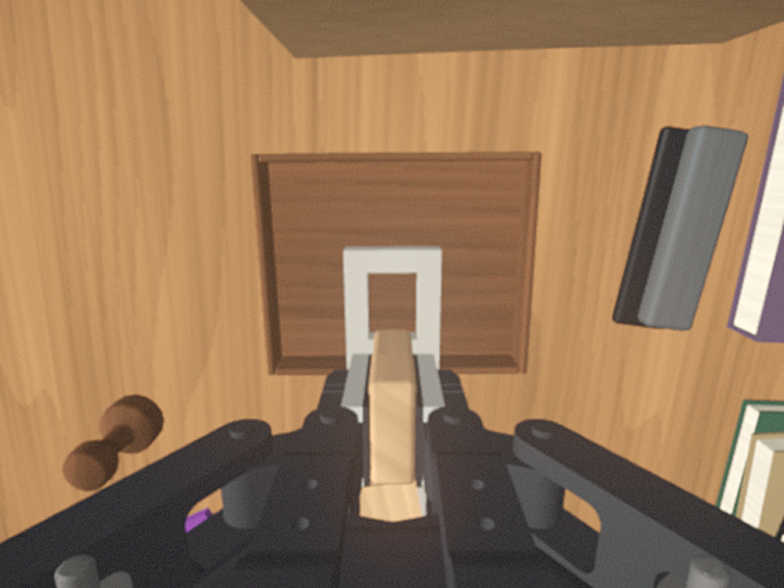

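Link is held level and square above the tray (frame at (392,310), tray (265–540,153–373)). Lower.

>>> {"op": "servo_tool", "data": {"targets": [{"xyz": [0,0.005,0.035],"twist": [0,0,0],"jaw": 0},{"xyz": [0,0.005,0.07],"twist": [0,0,0],"jaw": 0},{"xyz": [0,0.005,0.1],"twist": [0,0,0],"jaw": 0},{"xyz": [0,0.005,0.12],"twist": [0,0,0],"jaw": 0},{"xyz": [0,0.005,0.132],"twist": [0,0,0],"jaw": 0},{"xyz": [0,0.005,0.139],"twist": [0,0,0],"jaw": 0},{"xyz": [0,0.005,0.142],"twist": [0,0,0],"jaw": 0},{"xyz": [0,0.005,0.143],"twist": [0,0,0],"jaw": 0},{"xyz": [0,0.005,0.143],"twist": [0,0,0],"jaw": 0},{"xyz": [0,0.005,0.143],"twist": [0,0,0],"jaw": 0}]}}

```text
clock: 5.42
tcp_pos: [0.5045, 0.3957, 0.0417]
orientation: [-0.001, 1.0, 0.021, 0.001]
wrist_force: [-0.1, -0.5, -1.1]
finger_gap: 0.0112
```

>>> {"op": "servo_tool", "data": {"targets": [{"xyz": [0,0,0.0005],"twist": [0,0,0],"jaw": 0},{"xyz": [0,0,0.001],"twist": [0,0,0],"jaw": 0},{"xyz": [0,0,0.001],"twist": [0,0,0],"jaw": 0}]}}

```text
clock: 5.67
tcp_pos: [0.5038, 0.3957, 0.0397]
orientation: [-0.0, 1.0, 0.022, 0.0]
wrist_force: [-0.1, 0.2, -1.5]
finger_gap: 0.0116
```

>>> {"op": "servo_tool", "data": {"targets": [{"xyz": [0,0,0.001],"twist": [0,0,0],"jaw": 0},{"xyz": [0,0,0.002],"twist": [0,0,0],"jaw": 0},{"xyz": [0,0,0.002],"twist": [0,0,0],"jaw": 0}]}}

```text
clock: 5.92
tcp_pos: [0.5038, 0.3958, 0.0393]
orientation: [-0.0, 1.0, 0.022, 0.001]
wrist_force: [-4.7, -2.7, 8.6]
finger_gap: 0.0111
```

Touching the floor (8.6 N). Release and rise.

>>> {"op": "servo_tool", "data": {"targets": [{"xyz": [0,0,-0.001],"twist": [0,0,0],"jaw": 0},{"xyz": [0,0,-0.001],"twist": [0,0,0],"jaw": 0.45},{"xyz": [0,0,-0.001],"twist": [0,0,0],"jaw": 0.45},{"xyz": [0,0,-0.001],"twist": [0,0,0],"jaw": 0.45},{"xyz": [0,0,-0.001],"twist": [0,0,0],"jaw": 0.45},{"xyz": [0,0,-0.02],"twist": [0,0,0],"jaw": 0.45},{"xyz": [0,0,-0.055],"twist": [0,0,0],"jaw": 0.5},{"xyz": [0,0,-0.095],"twist": [0,0,0],"jaw": 0.5},{"xyz": [0,0,-0.135],"twist": [0,0,0],"jaw": 0.5},{"xyz": [0,0,-0.15],"twist": [0,0,0],"jaw": 0.5}]}}

```text
clock: 6.75
tcp_pos: [0.5056, 0.3967, 0.1935]
orientation: [-0.002, 1.0, 0.021, 0.003]
wrist_force: [0.4, 1.8, 0.9]
finger_gap: 0.0427
```

```bash
python3 - <<'E'
from h import *
c=env.read_camera('wrist'); save(c,'w4.png',k=1.2)
goal(.527,.125,.19,102.3)
E
```

```text
tcp [0.5063 0.3972 0.1949] F [0.8 0.5 2.3] gap 0.0429 t 6.8
xyz [0.0089 0.2729 0.0036] twist [ 0.0046 -0.0113 -1.7424]
```

View pics/w4.png

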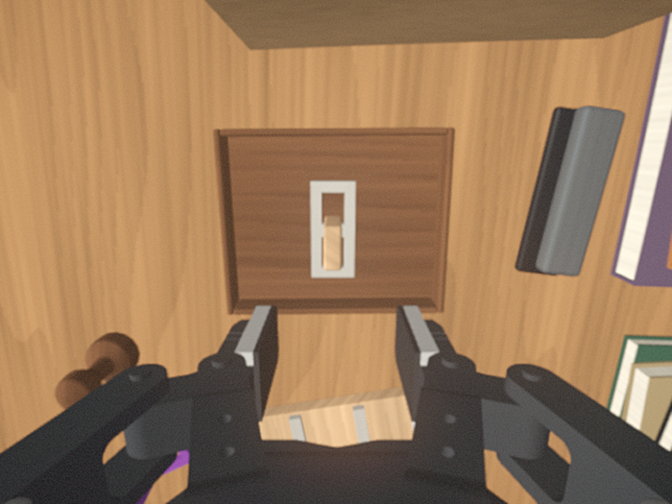

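Link lies flat in the tray at (333,229), grip up. Now to the bookend grip.

>>> {"op": "servo_tool", "data": {"targets": [{"xyz": [0.009,0.272,0],"twist": [0,0,-1.742],"jaw": 0.6},{"xyz": [0.009,0.272,0],"twist": [0,0,-1.742],"jaw": 0.6},{"xyz": [0.009,0.272,0],"twist": [0,0,-1.742],"jaw": 0.6},{"xyz": [0.009,0.272,0],"twist": [0,0,-1.742],"jaw": 0.6},{"xyz": [0.009,0.272,0],"twist": [0,0,-1.742],"jaw": 0.6},{"xyz": [0.009,0.272,0],"twist": [0,0,-1.742],"jaw": 0.6},{"xyz": [0.009,0.272,0],"twist": [0,0,-1.742],"jaw": 0.6},{"xyz": [0.009,0.272,0],"twist": [0,0,-1.742],"jaw": 0.6},{"xyz": [0.009,0.272,0],"twist": [0,0,-1.742],"jaw": 0.6},{"xyz": [0.009,0.272,0],"twist": [0,0,-1.742],"jaw": 0.6},{"xyz": [0.009,0.272,0],"twist": [0,0,-1.742],"jaw": 0.6},{"xyz": [0.009,0.272,0],"twist": [0,0,-1.742],"jaw": 0.6}]}}

```text
clock: 7.8
tcp_pos: [0.5241, 0.1238, 0.1867]
orientation: [-0.0, 0.731, 0.682, -0.0]
wrist_force: [-0.4, 0.2, 0.1]
finger_gap: 0.0515
```

```bash
python3 -c "
from h import *
goal(.5265,.125,.19,102.3)"
```

```text
tcp [0.5241 0.1238 0.1867] F [-0.4  0.2  0.1] gap 0.0515 t 7.8
xyz [ 0.0014  0.0023 -0.0033] twist [-7.000e-04  1.000e-04 -2.833e-01]
```

>>> {"op": "servo_tool", "data": {"targets": [{"xyz": [0.001,0.002,0],"twist": [0,0,-0.283],"jaw": 0.6},{"xyz": [0.001,0.002,0],"twist": [0,0,-0.283],"jaw": 0.6},{"xyz": [0.001,0.002,0],"twist": [0,0,-0.283],"jaw": 0.6},{"xyz": [0.001,0.002,0],"twist": [0,0,-0.283],"jaw": 0.6}]}}

```text
clock: 8.13
tcp_pos: [0.5261, 0.1249, 0.1867]
orientation: [-0.0, 0.629, 0.777, -0.0]
wrist_force: [-0.5, 0.7, -0.2]
finger_gap: 0.0514
```

```bash
python3 - <<'E'
from h import *
c=env.read_camera('wrist'); save(c,'w5.png',k=1.4)
P=cloud(c); z=P[:,:,2]
def blob(n,lo,hi,zz,cen,r=.03):
    k=(z>lo)&(z<hi)&(np.hypot(P[:,:,0]-cen[0],P[:,:,1]-cen[1])<r); v,u=np.nonzero(k)
    if not len(u): print(n,'none');return
    q=onz(c,np.c_[u,v],zz)[:,:2]*1000; rr=cv2.minAreaRect(q.astype(np.float32)); print(n,len(u),'px',u.mean().round(),v.mean().round(),'z',np.median(z[k]).round(4),'rect',np.round(rr[0],1),np.round(rr[1],1),round(rr[2],1))
blob('grip',.105,.125,.115,(.526,.124))
blob('mark',.036,.052,.044,(.602,.161),.02)
goal(.5265,.125,.078,102.3)
E
```

```text
grip 1458 px 280.0 224.0 z 0.1138 rect [526.  125.4] [40.7 15.6] 11.5
mark 259 px 303.0 288.0 z 0.0428 rect [601.2 162.6] [18.8 11.6] 12.7
tcp [0.5261 0.125  0.1868] F [-0.1  0.8  0.1] gap 0.0509 t 8.18
xyz [-0.      0.0005  0.1088] twist [-0.0007 -0.     -0.007 ]
```

View pics/w5.png

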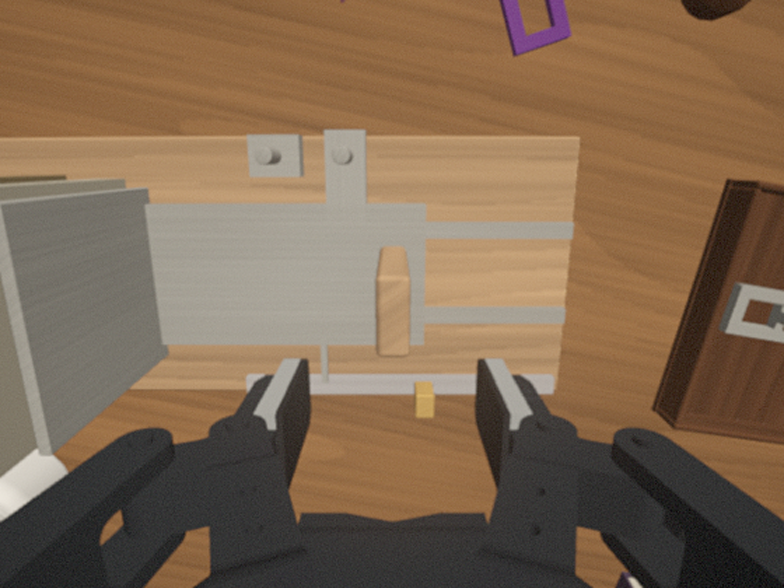

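Wrist view: grip (394,300), pointer (324,362), marker (425,400), link in tray to the right. Measure pointer–marker distance along rack y.

```bash
cat >> h.py <<'E'
yh=np.array([-np.sin(np.radians(12.3)),np.cos(np.radians(12.3))]); xh=np.array([yh[1],-yh[0]]); G=np.array([.5262,.1250])
def meas(c,n=None):
    # marker: saturated yellow; pointer: grey columns on wood just inside rail
    hsv=cv2.cvtColor(c['color'],cv2.COLOR_RGB2HSV)
    v,u=np.mgrid[0:420,0:560]; uv=np.c_[u.ravel(),v.ravel()]
    def rk(z): q=(onz(c,uv,z)[:,:2]-G); return (q@xh).reshape(420,560)*1e3,(q@yh).reshape(420,560)*1e3+110
    x,y=rk(.044); m=(hsv[:,:,0]>17)&(hsv[:,:,0]<27)&(hsv[:,:,1]>140)&(hsv[:,:,2]>140)&(abs(x-82)<25)&(abs(y-129)<25)
    print('marker n',m.sum(),'x',np.percentile(x[m],[2,98]).round(1),'y',np.percentile(y[m],[2,50,98]).round(1))
    x,y=rk(.030); p=(hsv[:,:,1]<60)&(x>50)&(x<58)&(y>40)&(y<150)
    if p.any(): print('pointer n',p.sum(),'y',np.percentile(y[p],[2,50,98]).round(1))
    if n: save(c,n,k=1.4)
E
python3 - <<'E'
from h import *
import pickle
for c in (env.read_camera('wrist'),env.read_camera('top'),pickle.load(open('c0.pkl','rb'))['top']): meas(c)
E
```

```text
marker n 2 x [75.  80.6] y [124.7 124.8 124.8]
pointer n 65 y [40.5 63.4 67. ]Traceback (most recent call last):
  File "<stdin>", line 3, in <module>
  File "h.py", line 39, in meas
    print('marker n',m.sum(),'x',np.percentile(x[m],[2,98]).round(1),'y',np.percentile(y[m],[2,50,98]).round(1))
                                 ~~~~~~~~~~~~~^^^^^^^^^^^^^
    return _quantile_unchecked(
        a, q, axis, out, overwrite_input, method, keepdims, weights)
    return _ureduce(a,
                    func=_quantile_ureduce_func,
    ...<5 lines>...
                    overwrite_input=overwrite_input,
                    method=method)
    r = func(a, **kwargs)
    result = _quantile(arr,
                       quantiles=q,
    ...<2 lines>...
                       out=out,
                       weights=wgt)
    slices_having_nans = np.isnan(arr[-1, ...])
                                  ~~~^^^^^^^^^
IndexError: index -1 is out of bounds for axis 0 with size 0
```

>>> {"op": "servo_tool", "data": {"targets": [{"xyz": [0,0.0,0.035],"twist": [0,0,-0.007],"jaw": 0.6},{"xyz": [0,0.0,0.07],"twist": [0,0,-0.007],"jaw": 0.6},{"xyz": [0,0.0,0.095],"twist": [0,0,-0.007],"jaw": 0.5},{"xyz": [0,0.0,0.105],"twist": [0,0,-0.007],"jaw": 0.5},{"xyz": [0,0.0,0.107],"twist": [0,0,-0.007],"jaw": 0.5},{"xyz": [0,0,0.107],"twist": [0,0,-0.007],"jaw": 0.5}]}}

```text
clock: 8.78
tcp_pos: [0.5263, 0.125, 0.0803]
orientation: [-0.0, 0.627, 0.779, -0.0]
wrist_force: [-1.1, 0.1, 0.7]
finger_gap: 0.0422
```

>>> {"op": "servo_tool", "data": {"targets": [{"xyz": [0,0,0],"twist": [0,0,0],"jaw": 0},{"xyz": [0,0,0],"twist": [0,0,0],"jaw": 0},{"xyz": [0,0,0],"twist": [0,0,0],"jaw": 0},{"xyz": [0,0,0],"twist": [0,0,0],"jaw": 0},{"xyz": [0,0,0],"twist": [0,0,0],"jaw": 0},{"xyz": [0,0,0],"twist": [0,0,0],"jaw": 0},{"xyz": [0,0,0],"twist": [0,0,0],"jaw": 0}], "squeeze": 60}}

```text
clock: 9.37
tcp_pos: [0.5279, 0.1253, 0.0823]
orientation: [0.001, 0.627, 0.779, 0.001]
wrist_force: [-0.6, 1.1, 6.5]
finger_gap: 0.0152
```

```bash
python3 - <<'E'
from h import *
meas(env.read_camera('wrist'))
goal(.5262,.125,.08,102.3)
E
```

```text
marker n 31 x [70.5 82.5] y [124.7 126.2 127.9]
pointer n 1359 y [ 41.6  80.9 148.3]
tcp [0.5279 0.1253 0.0823] F [-0.6  1.1  6.4] gap 0.0155 t 9.42
xyz [ 0.0001 -0.0017  0.0023] twist [0.0039 0.0002 0.0008]
```

>>> {"op": "servo_tool", "data": {"targets": [{"xyz": [0.006,0,0],"twist": [0,0,0],"jaw": 0},{"xyz": [0.014,0,0],"twist": [0,0,0],"jaw": 0},{"xyz": [0.022,0,0],"twist": [0,0,0],"jaw": 0},{"xyz": [0.03,0,0],"twist": [0,0,0],"jaw": 0},{"xyz": [0.038,0,0],"twist": [0,0,0],"jaw": 0},{"xyz": [0.046,0,0],"twist": [0,0,0],"jaw": 0},{"xyz": [0.054,0,0],"twist": [0,0,0],"jaw": 0},{"xyz": [0.06,0,0],"twist": [0,0,0],"jaw": 0},{"xyz": [0.063,0,0],"twist": [0,0,0],"jaw": 0},{"xyz": [0.063,0,0],"twist": [0,0,0],"jaw": 0},{"xyz": [0.063,0,0],"twist": [0,0,0],"jaw": 0},{"xyz": [0.063,0,0],"twist": [0,0,0],"jaw": 0}]}}

```text
clock: 10.42
tcp_pos: [0.5151, 0.1852, 0.0823]
orientation: [0.003, 0.627, 0.779, 0.001]
wrist_force: [1.9, -6.6, 6.4]
finger_gap: 0.015
```

```bash
python3 - <<'E'
from h import *
import pickle
C={n:env.read_camera(n) for n in('wrist','top','side')}; pickle.dump(C,open('c2.pkl','wb'))
ims=[]
for n,c in C.items():
    T=np.r_[G+.08*xh+.017*yh,.035]; u,v=proj(c,T)[0]; print(n,u,v)
    r=40 if n!='wrist' else 65
    u,v=int(u),int(v); u0=max(u-r,0); v0=max(v-r,0); im=c['color'][v0:v0+2*r,u0:u0+2*r,::-1]; print(u0,v0,im.shape)
    ims.append(cv2.resize(im,(260,260),interpolation=cv2.INTER_CUBIC) if im.size else np.zeros((260,260,3),np.uint8))
cv2.imwrite('pics/pull.png',np.hstack(ims))
goal(.5262,.125,.08,102.3)
E
```

```text
wrist 209.9834084132957 352.97334268443296
144 287 (130, 130, 3)
top 214.1627831786383 189.264492010502
174 149 (80, 80, 3)
side 230.93628019461528 248.73381456678166
190 208 (80, 80, 3)
tcp [0.5152 0.185  0.0823] F [ 1.7 -7.6  5.7] gap 0.0155 t 10.57
xyz [-0.061  -0.002   0.0025] twist [ 0.0044  0.0037 -0.0006]
```

View pics/pull.png

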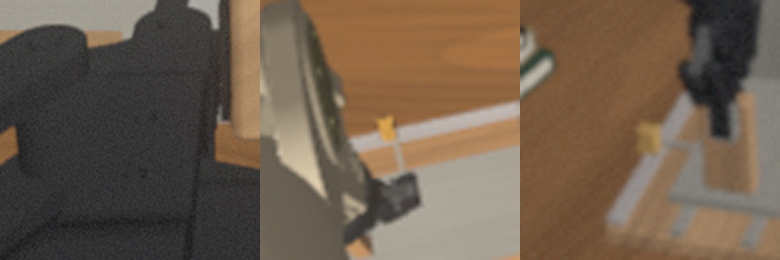

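Top crop (middle): pointer (398,150) is still a few mm short (right) of the marker (387,128). Measure subpixel profiles in the top picture.

```bash
cat > prof.py <<'E'
from h import *
from scipy.ndimage import map_coordinates
def prof(c,x0,x1,ya,yb,z,ch):
    xs=np.arange(x0,x1,1.); ys=np.arange(ya,yb,1.)
    X,Y=np.meshgrid(xs,ys,indexing='ij')
    W=np.c_[(G+X.reshape(-1,1)*xh/1e3+(Y.reshape(-1,1)-110)*yh/1e3),np.full(X.size,z)]
    uv=proj(c,W); I=map_coordinates(ch.astype(float),[uv[:,1],uv[:,0]],order=1).reshape(X.shape)
    return ys,np.median(I,0)
def run(c,yp):
    im=c['color'].astype(float); sat=im[:,:,0]-im[:,:,2]
    y,m=prof(c,78,88,112,148,.044,sat); 
    print('marker',m[::1].round().astype(int).tolist(),'from',y[0])
    for a,b in((50,55),(55,60)):
        y,p=prof(c,a,b,yp-14,yp+15,.030,sat); print('pointer',a,p.round().astype(int).tolist(),'from',y[0])
E
python3 - <<'E'
from prof import *
import pickle
run(pickle.load(open('c0.pkl','rb'))['top'],65)
run(pickle.load(open('c2.pkl','rb'))['top'],126)
E
```

```text
marker [62, 61, 60, 59, 59, 59, 60, 61, 63, 63, 63, 64, 81, 100, 117, 127, 132, 134, 134, 135, 135, 132, 127, 116, 103, 88, 78, 68, 61, 63, 65, 66, 68, 69, 69, 69] from 112.0
pointer 50 [86, 86, 85, 85, 85, 85, 85, 85, 83, 79, 73, 62, 49, 38, 40, 46, 53, 65, 76, 83, 84, 84, 85, 85, 85, 85, 85, 84, 85] from 51.0
pointer 55 [83, 83, 83, 82, 82, 83, 83, 83, 82, 81, 71, 58, 46, 42, 40, 41, 52, 62, 71, 76, 81, 82, 83, 83, 83, 82, 82, 83, 83] from 51.0
marker [61, 60, 58, 58, 57, 57, 58, 59, 61, 61, 60, 61, 79, 97, 115, 124, 130, 132, 132, 132, 131, 129, 124, 113, 100, 85, 75, 66, 60, 61, 62, 63, 65, 67, 67, 67] from 112.0
pointer 50 [82, 82, 82, 81, 81, 80, 80, 81, 81, 75, 68, 59, 48, 38, 34, 41, 49, 59, 69, 79, 81, 81, 81, 80, 80, 80, 80, 81, 81] from 112.0
pointer 55 [79, 80, 80, 80, 80, 81, 81, 82, 81, 79, 73, 59, 45, 37, 37, 39, 47, 59, 70, 75, 80, 82, 83, 83, 83, 83, 83, 83, 83] from 112.0
```

Home pointer reads 65.0 (as given), marker centre 130.6 (width 11.6 mm), pointer now 126.0: 4.6 mm to go.

>>> {"op": "servo_tool", "data": {"targets": [{"xyz": [0.002,0,0],"twist": [0,0,0],"jaw": 0},{"xyz": [0.0045,0,0],"twist": [0,0,0],"jaw": 0},{"xyz": [0.0045,0,0],"twist": [0,0,0],"jaw": 0},{"xyz": [0.0045,0,0],"twist": [0,0,0],"jaw": 0},{"xyz": [0.0045,0,0],"twist": [0,0,0],"jaw": 0},{"xyz": [0.0045,0,0],"twist": [0,0,0],"jaw": 0}]}}

```text
clock: 11.07
tcp_pos: [0.5142, 0.1894, 0.0823]
orientation: [0.003, 0.628, 0.779, 0.001]
wrist_force: [1.8, -7.7, 6.2]
finger_gap: 0.0152
```

```bash
python3 - <<'E'
from prof import *
c=env.read_camera('top'); run(c,130); save(c,'top3.png',(60,120,340,330),2.7)
s=env.read_camera('side'); 
for p in ((82,130.6,.044),(82,124.6,.044),(82,136.6,.044),(70,130.6,.03)):
    print(p,proj(s,np.r_[G+p[0]*xh/1e3+(p[1]-110)*yh/1e3,p[2]])[0].round(1))
goal(.5262,.125,.08,102.3)
E
```

```text
marker [61, 59, 58, 57, 57, 57, 58, 59, 60, 60, 59, 61, 79, 97, 114, 124, 130, 132, 132, 132, 131, 129, 124, 113, 100, 85, 75, 65, 59, 60, 62, 63, 65, 67, 67, 67] from 112.0
pointer 50 [80, 80, 80, 81, 80, 81, 81, 82, 81, 81, 76, 63, 50, 41, 38, 36, 44, 55, 66, 71, 76, 80, 80, 80, 80, 80, 80, 80, 81] from 116.0
pointer 55 [80, 81, 81, 82, 82, 82, 82, 82, 82, 79, 71, 63, 52, 44, 34, 39, 47, 56, 66, 76, 82, 83, 83, 83, 83, 83, 83, 83, 83] from 116.0
(82, 130.6, 0.044) [229.5 246.6]
(82, 124.6, 0.044) [230.3 245.3]
(82, 136.6, 0.044) [228.7 247.9]
(70, 130.6, 0.03) [234.2 251.6]
tcp [0.5142 0.1894 0.0823] F [ 1.7 -6.9  6.3] gap 0.0151 t 11.17
xyz [-0.0654 -0.002   0.0025] twist [ 0.0044  0.0038 -0.0008]
```

View pics/top3.png

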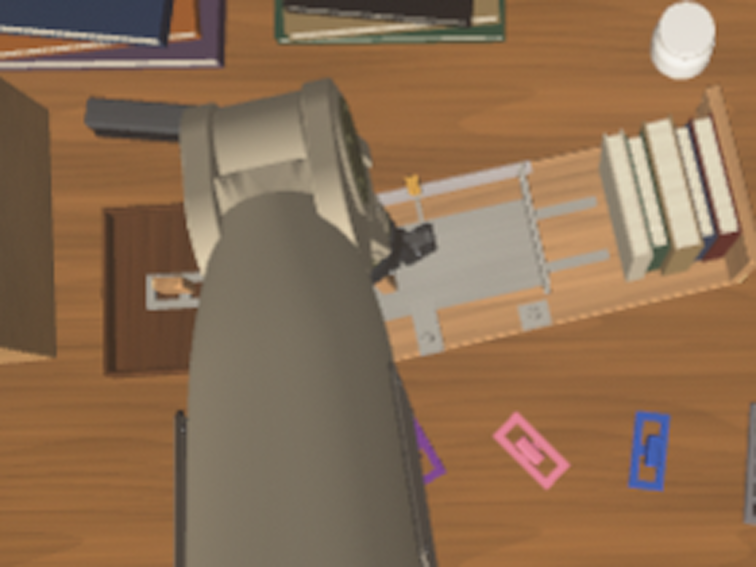

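Top view: link in the tray at (172,290), pointer at (421,207) under the marker (413,185) along the tilted rack x. The profile reads 130.4 against 130.6. Let it settle, re-read once, then hand in.

>>> {"op": "servo_tool", "data": {"targets": [{"xyz": [0.0002,0,0],"twist": [0,0,0],"jaw": 0},{"xyz": [0.0002,0,0],"twist": [0,0,0],"jaw": 0},{"xyz": [0.0002,0,0],"twist": [0,0,0],"jaw": 0},{"xyz": [0.0002,0,0],"twist": [0,0,0],"jaw": 0},{"xyz": [0.0002,0,0],"twist": [0,0,0],"jaw": 0},{"xyz": [0.0002,0,0],"twist": [0,0,0],"jaw": 0},{"xyz": [0.0002,0,0],"twist": [0,0,0],"jaw": 0},{"xyz": [0.0002,0,0],"twist": [0,0,0],"jaw": 0},{"xyz": [0.0002,0,0],"twist": [0,0,0],"jaw": 0},{"xyz": [0.0002,0,0],"twist": [0,0,0],"jaw": 0},{"xyz": [0.0002,0,0],"twist": [0,0,0],"jaw": 0},{"xyz": [0.0002,0,0],"twist": [0,0,0],"jaw": 0}]}}

```text
clock: 12.17
tcp_pos: [0.5142, 0.1895, 0.0823]
orientation: [0.003, 0.628, 0.779, 0.0]
wrist_force: [2.6, -7.4, 6.2]
finger_gap: 0.0149
```

```bash
python3 - <<'E'
from prof import *
run(env.read_camera('top'),130)
goal(.5262,.125,.08,102.3)
print(env.hand_in())
E
```

```text
marker [60, 59, 57, 56, 56, 57, 58, 59, 61, 61, 60, 62, 79, 97, 114, 124, 129, 131, 131, 131, 131, 129, 124, 113, 100, 85, 75, 66, 59, 61, 62, 63, 65, 66, 67, 67] from 112.0
pointer 50 [81, 81, 81, 81, 81, 81, 81, 81, 81, 81, 76, 63, 49, 40, 38, 35, 43, 55, 65, 71, 76, 80, 80, 81, 81, 81, 80, 80, 80] from 116.0
pointer 55 [80, 80, 81, 81, 81, 82, 82, 82, 82, 78, 71, 63, 52, 43, 33, 38, 46, 55, 65, 75, 82, 83, 83, 83, 84, 84, 83, 83, 83] from 116.0
tcp [0.5142 0.1895 0.0823] F [ 2.5 -8.4  5.5] gap 0.0153 t 12.22
xyz [-0.0655 -0.002   0.0025] twist [ 0.0043  0.0039 -0.0009]
the job is handed in; nothing more can be done
None
```

The job is done and handed in at 12.2 s. I lifted the steel keeper link off its pegs and laid it flat in the tray with its grip up. I then pulled the bookend out about 65 mm and handed in while still holding it at the marker.

- **Pointer:** the last top-camera reading put it at rack y 130.4 mm, against 130.6 mm for the marker's middle. It did not drift over a 1 s hold.
- **Hold:** the jaws still gripped the bookend at a 15 mm opening, with about 8 N of spring pull.
- **Link:** the wrist picture taken after release showed it lying flat in the tray. The last top view showed it still there, partly hidden by the arm.
- **Other things on the table:** I made no contact with any of them. The arm hid some of them in the last view, so I did not check each one separately.
- **Check that failed or disagreed:** my first colour mask for the marker and pointer failed. The two cameras differed by up to 3 mm in absolute position, so I made the final alignment relatively, within a single top picture.

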